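Press a stack of round box bottoms

ROBOT

A 6-joint arm with a two-finger parallel gripper is mounted at the origin on the work surface. World frame = base frame: x ahead of the robot, y to its left, z up, the work surface at z = 0. Lengths are in mm, angles in rad, forces in N, time in s.
With the tool pointing down it reaches from about 275 to 1000 mm from the base axis. Payload 8.4 kg.
Tool frame: the origin (TCP) lies between the finger pads; the fingertips stand 19 mm ahead of it and the grasp point (between the pads) is the TCP; z points along the fingers, y is the line along which they close (so a half turn about z gives the same grasp; the last joint's range is limited). The gripper opens to 85 mm and grips with 20 to 120 N. Pads are 22 mm wide; open, the fingers measure 114 mm over their backs; the gripper's body (76 mm by 85 mm) begins 54 mm behind the grasp point. The pads swing forward as they close: fully open they stand 13 mm farther back than shut.
Start: joints at [1.29, 0.353, 1.633, -0, 1.155, -0.002], TCP at [172, 600.869, 250.281] pointing down, gripper open.
Joint ranges: [-2.63, 2.63], [-0.92, 2.1], [0.06, 2.66], [-1.3, 4.44], [0, 2.69], [-3.02, 3.02]. Speed limits (rad/s): [2.22, 2.22, 2.79, 3.14, 3.14, 3.14].

INTERFACE

Orientations are given as [roll, pitch, yaw] about the fixed x, y, z axes, in that order (R = Rz(yaw) Ry(pitch) Rx(roll)).
In Python, from bench import env gives the robot as it stands.
- The arm moves only by the tool move_arm, never from a script. Its argument "targets" is a list of rows, each a list of 7 numbers: the shift along the tool's x, y, z in mm, then the turn, a rotation vector about the tool's x, y, z in degrees, then the closure, from -1 (fully open) to 1 (shut). A call has 1 to 20 rows; each row shifts and turns the commanded pose from where the row before left it, along the tool's axes as they then stand; what a row does not reach is not made up. A row lasts 1/10 s, in which the tool goes at most 50 mm and 8.59 degrees, less where a joint would pass 70% of its speed; a pose out of reach is approached as far as the arm can. A call with a gripper value outside its range is refused whole. The fingers move at their own pace and stop on an object; "force" is the grip in N (left out, the last holds). Time passes only in rows, so rows that do not move let the fingers close. It gives the time, the measured TCP pose, the force, the opening and the grip force at its end, in the units of the state.
- env.observe(): the state, without advancing time (a new reading comes with each control period).
- env.grab_frame(name): name is "scene" or "top" or "wrist"; returns the picture (400x640x3 uint8, red, green, blue); there is no depth.
- env.get_calibration(name): a dict with "K" (3x3 intrinsics, pixels), "pose" (4x4, takes a point from camera to world coordinates). Camera axes: x right, y up, looking along -z (the intrinsics and any distortion apply to the point x, -y, -z); pixel columns grow to the right and rows downward; lengths in mm; the calibration is good to about 2 mm. The wrist camera is an equidistant fisheye: a pixel r from the principal point sees the ray r / f radians off the axis. A picture is of the moment at which its call begins: read the wrist's pose just before it. get_calibration takes no time and is no camera call; for the wrist camera it gives the pose at the moment of the call.
- env.job_done(): hands the job in; it is judged then, once.
The state is a dict: "clock": time; "joint_positions": joint angles; "joint_velocities": joint speeds; "joint_efforts": joint torques, N m; "tool_pos": TCP position; "tcp_rot": TCP orientation; "contact_force": force on the tool from outside, world axes, zero at the start; "wrist_torque": the same for the moment, N m; "opening": finger opening in mm; "grasp_force": force on a finger pad.
Only numpy, scipy, OpenCV 4.12 (cv2) and the standard library are available. Lean on these libraries where they do the work, as an engineer would, in place of code of your own. Each camera call takes 0.05 s, during which the arm holds its last target. There are 200 camera calls.

TASK

The lilac box bottoms have just been glued. Pick up the press platen with the green sleeve and, keeping it upright, lower it over the rod of the stand that holds the lilac discs until it rests flat on them; do not drop it down the rod, and let go once it is fully down. Leave the red-handled hand weight where it stands.

Things in the scene. Friction and masses are not known exactly. Their poses are not given: they have to be found in the camera images.
- platen: drilled press platen, 0.3 to 0.55 kg, loose on the table: aluminium disc 90 mm across, 14 mm thick, with an upright rigid green tube (sleeve) of 46 mm outer diameter in its middle, its top 95 mm above the underside. A 32 mm bore runs through sleeve and disc. Grip the sleeve's outside, in its upper part. Origin: centre of the underside, on the bore's axis; z up; yaw is immaterial.
- stand: stand with the lilac discs, fixed: dark round steel base 110 mm across, 12 mm high; on it lilac and grey discs, 88 mm across, their top 30 mm above the table; a vertical steel rod, 12 mm diameter, up through their middle, its tip 135 mm above the table. Origin: centre of the base's underside, on the rod's axis; z up. A seated platen's underside is 30 mm above it.
- other_stand: second stand, fixed, of the same shape and sizes, but with ochre-yellow and grey discs: not to be used. Its rod also rises to 135 mm above the table. Origin as for the first stand.
- weight: undrilled hand weight shaped much like the platen, loose, to be left alone: aluminium disc 90 mm across, solid red handle of 46 mm diameter with a domed top, 95 mm high overall. Origin: centre of its underside; z up.

How it is judged (in metres and radians):
On the way:
1. the platen, held in the fingers and upright within 10 degrees, is partly down the rod of the lilac stand: the rod is inside its bore (contact force between the fingers and platen above 1 N and horizontal distance between platen and stand below 0.015 m and z of platen in the frame of stand below 0.125 m and angle between platen's own z axis and vertical below 0.175 rad).
At the end, for the whole second after the job is handed in: The green-sleeved platen is on the rod of the lilac stand (axes within 15 mm), lying flat on the discs (underside 30 mm above the stand's origin, within 5 mm; tilt under 0.1 rad), released and at rest; the red-handled weight stands upright within 30 mm of where it was (horizontal distance between platen and stand below 0.015 m and z of platen in the frame of stand between 0.025 and 0.035 m and angle between platen's own z axis and vertical below 0.1 rad and linear speed of platen below 0.02 m/s and contact force between the fingers and platen below 0.1 N and distance of weight from where it was at the start of the episode below 0.03 m and angle between weight's own z axis and vertical below 0.2 rad); the robot touches nothing.
It fails at once if the platen is dropped down the rod (faster than 0.6 m/s while on it) (horizontal distance between platen and stand below 0.025 m and z of platen in the frame of stand below 0.135 m and linear speed of platen above 0.6 m/s).
It fails at once if the platen is tipped by more than 30 degrees (angle between platen's own z axis and vertical above 0.524 rad).
It also fails if it takes over 48 s, if anything falls off the work surface, if the arm or the gripper's body presses on something with over 40 N, if the wrist force passes 120 N, or if a joint passes its speed limit or range.

## Working session

There is one attempt and no reset: what is moved stays moved. The work goes in short steps, Python scripts to look and compute and a tool call to move; the robot and the scene stay as the last step left them, time stands still between calls to the robot, and variables do not carry over. Pictures are saved under pics/ and viewed, at most 10 in all, crops included, and the job is handed in when it is done.

Besides the shell and the picture viewer there is one more tool, called after "Request:" as name([rows], argument=value, ...), one row to a line, values as JSON. move_arm: Moves the arm, as the interface text tells. Its arguments: {"type":"object","properties":{"targets":{"type":"array","items":{"type":"array","items":{"type":"number"}}},"force":{"type":"number"}},"required":["targets"]}

```bash
mkdir -p pics
python3 - <<'E'
from bench import env
import cv2,numpy as np
for n in("scene","top"):
    f=env.grab_frame(n); cv2.imwrite(f"pics/{n}0.png",f[:,:,::-1]); c=env.get_calibration(n); print(n,{k:np.round(v,3).tolist() if k in("K","pose") else v for k,v in c.items()})
print(env.observe())
E
```

```text
scene {'K': [[442.823, 0.0, 320.073], [0.0, 442.823, 201.902], [0.0, 0.0, 1.0]], 'pose': [[-0.655, -0.489, 0.576, 1197.519], [0.756, -0.439, 0.487, 598.778], [0.015, 0.754, 0.657, 811.606], [0.0, 0.0, 0.0, 1.0]]}
top {'K': [[445.075, 0.0, 315.718], [0.0, 445.075, 203.769], [0.0, 0.0, 1.0]], 'pose': [[0.005, 0.998, -0.059, 449.396], [-1.0, 0.004, -0.011, -7.02], [-0.01, 0.059, 0.998, 1270.975], [0.0, 0.0, 0.0, 1.0]]}
{'clock': 0.1, 'joint_positions': array([ 1.28960548e+00,  3.53556289e-01,  1.63405513e+00,  7.87030249e-06,
        1.15523812e+00, -2.42552817e-03]), 'joint_velocities': array([ 2.66783266e-03, -3.48237561e-03, -2.19827020e-03,  7.11856360e-04,
        1.26014171e-03,  5.96966667e-05]), 'joint_efforts': array([-1.04978841e-03, -6.06352615e+01, -3.42820144e+01, -1.02964696e-04,
        3.81312770e-03, -3.44045236e-05]), 'tool_pos': array([171.87917617, 600.47246979, 249.65285573]), 'tcp_rot': array([-3.14033580e+00, -1.02450400e-05,  2.86282414e+00]), 'contact_force': array([0.48512956, 0.23106083, 0.39936007]), 'wrist_torque': array([ 0.00526086, -0.0352853 ,  0.02355106]), 'grasp_force': 0.0, 'opening': 85.32830189374857}
```

View pics/scene0.png

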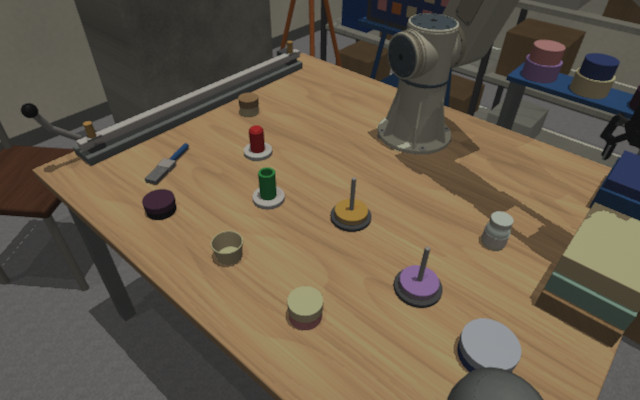

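View pics/top0.png

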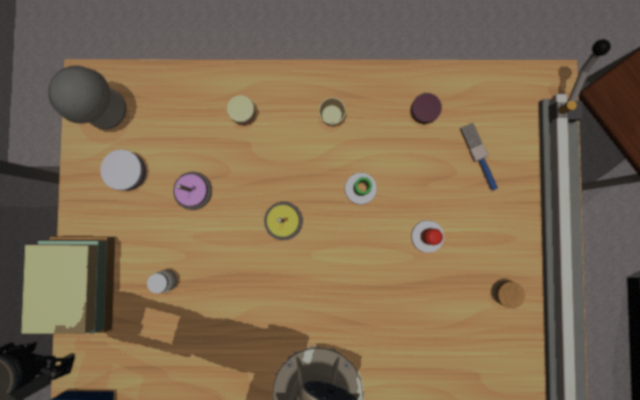

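The scene view shows the green platen at (267,187), the lilac stand at (418,285), ochre at (351,213) and the red weight at (257,143). In the top view they are at (361,188), (192,190), (283,221) and (428,237).

```bash
cat > h.py <<'E'
import cv2,numpy as np
from bench import env
def ray(n,uv,z,cal=None):
    c=cal or env.get_calibration(n);K=c["K"];P=c["pose"]
    d=P[:3,:3]@np.array([(uv[0]-K[0,2])/K[0,0],-(uv[1]-K[1,2])/K[1,1],-1]);o=P[:3,3]
    return o+d*(z-o[2])/d[2]
def blob(img,lo,hi,box):
    x0,y0,x1,y1=box
    hsv=cv2.cvtColor(img,cv2.COLOR_RGB2HSV)[y0:y1,x0:x1]
    m=cv2.morphologyEx(cv2.inRange(hsv,lo,hi),cv2.MORPH_CLOSE,np.ones((3,3),np.uint8))
    cs,_=cv2.findContours(m,0,cv2.CHAIN_APPROX_NONE);c=cv2.convexHull(max(cs,key=cv2.contourArea))
    e=cv2.fitEllipse(c);return np.array(e[0])+[x0,y0],e[1],c[:,0]+[x0,y0]
E
python3 - <<'E'
from h import *
im={n:cv2.imread(f"pics/{n}0.png")[:,:,::-1].copy() for n in("scene","top")}
def show(t,n,lo,hi,box,z):
    c,ax,_=blob(im[n],lo,hi,box);print(t,n,c.round(1),np.round(ax,1),ray(n,c,z).round(1))
L=((120,40,40),(165,255,255))
show("lilac","top",*L,(165,160,220,220),30);show("lilac","scene",*L,(385,255,450,310),30)
O=((18,130,60),(32,255,255))
show("ochre","top",*O,(255,195,310,245),30)
W=((0,0,110),(180,60,255))
show("platen disc","top",*W,(338,165,385,210),14)
show("platen disc","scene",*W,(245,165,292,215),14)
show("weight disc","top",*W,(405,215,452,255),14)
G=((50,90,20),(85,255,255))
show("green","top",*G,(338,165,385,210),95);show("green","scene",*G,(245,160,292,215),95)
crop=np.hstack([cv2.resize(im["top"][155:225,y:y+70],(380,380),interpolation=2) for y in(157,327)])
crop2=np.hstack([im["scene"][235:310,380:455],im["scene"][150:225,230:305]]);crop2=cv2.resize(crop2,(400,200),interpolation=2)
o=np.zeros((590,760,3),np.uint8);o[:380]=crop;o[385:585,:400]=crop2
cv2.imwrite("pics/c1.png",o[:,:,::-1])
E
```

```text
lilac top [190.2 189.6] [32.5 33.3] [560.4 358.6  30. ]
lilac scene [418.7 281.8] [33.1 41.3] [570. 362.  30.]
ochre top [282.4 220.4] [30.1 30.1] [475.4  98.9  30. ]
platen disc top [360.4 188.1] [31.5 31.7] [ 568.2 -119.8   14. ]
platen disc scene [268.1 195.4] [20.5 32.2] [ 573.6 -117.9   14. ]
weight disc top [427.4 236.1] [32.1 32.7] [ 433.6 -307.9   14. ]
green top [362.5 185.8] [15.1 17.3] [ 566.6 -118.3   95. ]
green scene [267.1 182.9] [18.2 34.7] [603.7 -83.1  95. ]
```

View pics/c1.png

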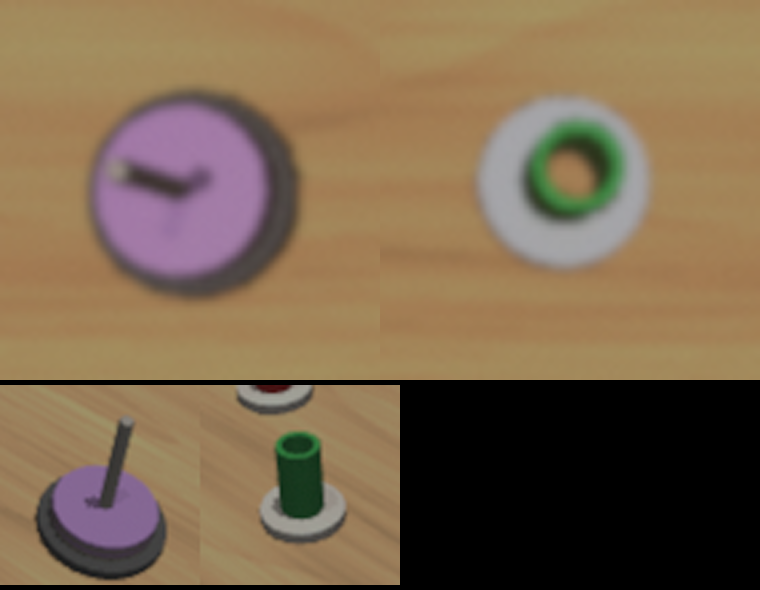

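The crops confirm that the green-sleeved platen has an open bore, and that the lilac stand's rod stands clear of everything else. I'll pass over the lilac stand first to refine its position with the wrist camera.

Request:
move_arm([
  [-37,-11,0,0,0,0,-1],
  [-37,-11,0,0,0,0,-1],
  [-37,-11,0,0,0,0,-1],
  [-37,-11,0,0,0,0,-1],
  [-37,-11,0,0,0,0,-1],
  [-37,-11,0,0,0,0,-1],
  [-37,-11,0,0,0,0,-1],
  [-37,-11,0,0,0,0,-1],
  [-37,-11,0,0,0,0,-1],
  [-37,-11,0,0,0,0,-1],
  [-37,-11,0,0,0,0,-1],
  [-37,-11,0,0,0,0,-1],
  [0,0,0,0,0,0,-1],
  [0,0,0,0,0,0,-1],
  [0,0,0,0,0,0,-1],
])

```text
clock: 1.6
tool_pos: [561.7, 352.1, 249.9]
tcp_rot: [-3.141, -0.001, 2.863]
contact_force: [-0.1, -0.4, 1.2]
opening: 85.5
grasp_force: 0.0
```

Run:
```python
from h import *
c=env.get_calibration("wrist");f=env.grab_frame("wrist");cv2.imwrite("pics/w1.png",f[:,:,::-1]);np.save("w1.npy",c["pose"]);print(c);s=env.observe();print(s["clock"],s["tool_pos"],s["tcp_rot"])
```

```text
{'K': array([[309.70691629,   0.        , 310.44155607],
       [  0.        , 309.70691629, 195.584341  ],
       [  0.        ,   0.        ,   1.        ]]), 'pose': array([[ 2.75606998e-01, -9.17683128e-01, -2.86179070e-01,
         4.87687688e+02],
       [ 9.61270355e-01,  2.63018635e-01,  8.23438037e-02,
         3.72083159e+02],
       [-2.95090886e-04, -2.97789984e-01,  9.54631362e-01,
         3.73831630e+02],
       [ 0.00000000e+00,  0.00000000e+00,  0.00000000e+00,
         1.00000000e+00]])}
1.65 [561.53903666 352.34186742 250.07371376] [-3.14127171e+00 -6.90646179e-04  2.86362939e+00]
```

View pics/w1.png

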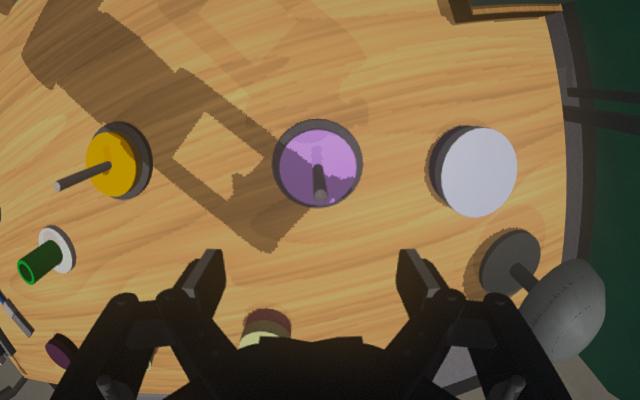

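The wrist view shows the lilac disc at about (318,165) and its rod tip at (320,195), with the platen at (45,255). I'll cast fisheye rays for both.

```bash
cat >> h.py <<'E'
def wray(uv,z,pose,K):
    v=(np.array(uv)-K[:2,2])/K[0,0];r=np.hypot(*v);d=np.array([v[0]*np.sin(r)/r,-v[1]*np.sin(r)/r,-np.cos(r)])
    d=pose[:3,:3]@d;o=pose[:3,3];return o+d*(z-o[2])/d[2]
E
python3 - <<'E'
from h import *
f=cv2.imread("pics/w1.png")[:,:,::-1].copy();P=np.load("w1.npy");K=env.get_calibration("wrist")["K"]
c,ax,hull=blob(f,(120,40,30),(165,255,255),(270,115,370,210))
pts=np.array([wray(p,30,P,K)[:2] for p in hull],np.float32);e=cv2.minEnclosingCircle(pts);e2=cv2.fitEllipse(pts)
print("disc",c,e,e2);print("tip",wray((320,195.5),135,P,K))
c,ax,h=blob(f,(0,0,110),(180,60,255),(30,220,80,275));print("platen disc",c,wray(c,14,P,K))
print("platen tube top approx",wray((27.5,270),95,P,K))
E
```

```text
disc [317.21595764 166.9087944 ] ((561.2762451171875, 358.935791015625), 45.077510833740234) ((561.3193359375, 358.9810485839844), (89.40092468261719, 89.68307495117188), 67.2707748413086)
tip [561.34377972 358.9260352  135.        ]
platen disc [ 55.0562706 250.0339222] [ 568.38822148 -115.80854606   14.        ]
platen tube top approx [ 566.58720133 -107.21570152   95.        ]
```

Request:
move_arm([
  [-11.3,-37.6,4,0,0,0,-1],
  [-11.3,-37.6,4,0,0,0,-1],
  [-11.3,-37.6,4,0,0,0,-1],
  [-11.3,-37.6,4,0,0,0,-1],
  [-11.3,-37.6,4,0,0,0,-1],
  [-11.3,-37.6,4,0,0,0,-1],
  [-11.3,-37.6,4,0,0,0,-1],
  [-11.3,-37.6,4,0,0,0,-1],
  [-11.3,-37.6,4,0,0,0,-1],
  [-11.3,-37.6,4,0,0,0,-1],
  [-11.3,-37.6,4,0,0,0,-1],
  [-11.3,-37.6,4,0,0,0,-1],
  [0,0,0,0,0,0,-1],
  [0,0,0,0,0,0,-1],
  [0,0,0,0,0,0,-1],
])

```text
clock: 3.15
tool_pos: [568.7, -117.8, 202.5]
tcp_rot: [3.141, -0.0, 2.864]
contact_force: [-1.0, 0.5, 0.5]
opening: 85.2
grasp_force: 0.0
```

Run:
```python
from h import *
c=env.get_calibration("wrist");f=env.grab_frame("wrist");cv2.imwrite("pics/w2.png",f[:,:,::-1]);P,K=c["pose"],c["K"]
s=env.observe();print(s["clock"],s["tool_pos"],s["tcp_rot"])
for t,lo,hi,z in(("disc",(0,0,80),(180,60,255),14),("green",(50,90,20),(85,255,255),95)):
    q,ax,h=blob(f,lo,hi,(250,100,390,260));pts=np.array([wray(p,z,P,K)[:2] for p in h],np.float32)
    print(t,q,ax,cv2.minEnclosingCircle(pts),cv2.fitEllipse(pts))
```

```text
3.2 [ 568.74798403 -117.72274436  202.48039391] [3.14125672e+00 1.15436632e-05 2.86442253e+00]
disc [309.16554642 175.57788086] (82.3865966796875, 84.75605773925781) ((568.7482299804688, -120.46916961669922), 44.51398468017578) ((568.6611328125, -120.37464141845703), (88.50708770751953, 88.58757019042969), 91.4207534790039)
green [308.47693253 194.34906006] (55.089717864990234, 70.4143295288086) ((562.3468017578125, -119.88729095458984), 28.758037567138672) ((563.7513427734375, -119.24810791015625), (43.34272003173828, 57.73390579223633), 74.38513946533203)
```

View pics/w2.png

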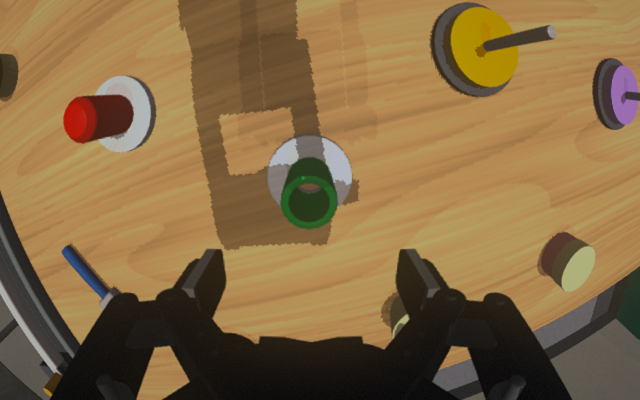

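The wrist view shows the platen's disc at (309,176) and its sleeve rim at (308,203), both centred ahead of the fingers. Descend and grip.

Request:
move_arm([
  [-0.7,-2.6,5,0,0,0,-1],
  [0,0,12,0,0,0,-1],
  [0,0,12,0,0,0,-1],
  [0,0,12,0,0,0,-1],
  [0,0,12,0,0,0,-1],
  [0,0,12,0,0,0,-1],
  [0,0,12,0,0,0,-1],
  [0,0,12,0,0,0,-1],
  [0,0,12,0,0,0,-1],
  [0,0,12,0,0,0,-1],
  [0,0,10,0,0,0,-1],
  [0,0,0,0,0,0,-1],
  [0,0,0,0,0,0,-1],
  [0,0,0,0,0,0,-1],
])

```text
clock: 4.6
tool_pos: [569.1, -122.1, 79.8]
tcp_rot: [3.142, 0.001, 2.863]
contact_force: [-0.2, -1.3, 0.6]
opening: 85.3
grasp_force: 0.0
```

Request:
move_arm([
  [0,0,0,0,0,0,1],
  [0,0,0,0,0,0,1],
  [0,0,0,0,0,0,1],
  [0,0,0,0,0,0,1],
  [0,0,0,0,0,0,1],
  [0,0,0,0,0,0,1],
  [0,0,0,0,0,0,1],
  [0,0,0,0,0,0,1],
  [0,0,0,0,0,0,1],
  [0,0,0,0,0,0,1],
], force=60)

```text
clock: 5.6
tool_pos: [569.2, -121.9, 80.0]
tcp_rot: [3.141, 0.001, 2.863]
contact_force: [-0.5, 3.0, 4.5]
opening: 45.3
grasp_force: 60.3
```

Request:
move_arm([
  [0,0,-5,0,0,0,1],
  [0,0,-10,0,0,0,1],
  [0,0,-15,0,0,0,1],
  [0,0,-20,0,0,0,1],
  [0,0,-20,0,0,0,1],
  [0,0,-20,0,0,0,1],
  [0,0,-20,0,0,0,1],
  [0,0,-20,0,0,0,1],
  [0,0,-20,0,0,0,1],
  [0,0,-15,0,0,0,1],
  [0,0,-10,0,0,0,1],
  [0,0,-5,0,0,0,1],
  [0,0,0,0,0,0,1],
  [0,0,0,0,0,0,1],
])

```text
clock: 7.0
tool_pos: [568.2, -121.9, 258.7]
tcp_rot: [-3.142, -0.001, 2.863]
contact_force: [0.6, 0.4, -4.9]
opening: 45.1
grasp_force: 62.0
```

Run:
```python
from h import *
f=env.grab_frame("scene");g=env.grab_frame("wrist");s=env.observe();print(s["tool_pos"],s["tcp_rot"],s["opening"],s["grasp_force"],s["contact_force"],s["wrist_torque"])
o=np.hstack([cv2.resize(f[80:280,170:370],(400,400)),cv2.resize(g[120:320,210:410],(400,400))]);cv2.imwrite("pics/l1.png",o[:,:,::-1])
```

```text
[ 568.17690078 -121.89382335  258.38085436] [-3.14148539e+00 -1.59596071e-03  2.86276447e+00] 45.19725846580637 62.007010113447905 [-0.6259344   0.70009593 -5.73549659] [ 0.0103103  -0.02398572  0.03972031]
```

View pics/l1.png

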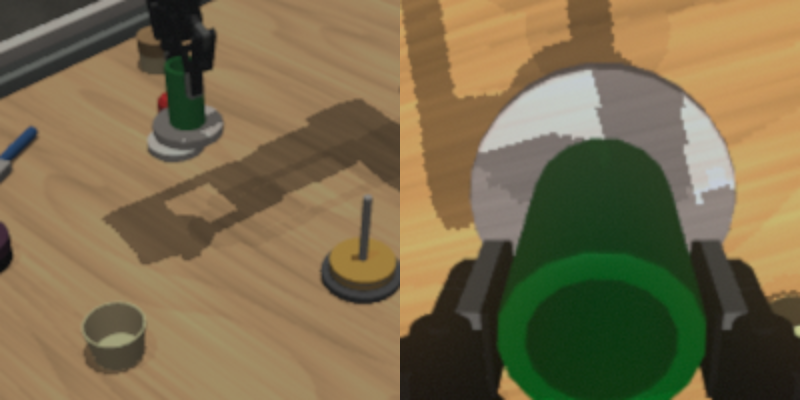

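The platen is held upright. It has lifted clear, and the weight (seen behind) hasn't been touched. Carry it over the lilac stand.

Request:
move_arm([
  [3,10,0,0,0,0,1],
  [6,20,0,0,0,0,1],
  [9,30,0,0,0,0,1],
  [10.2,34,0,0,0,0,1],
  [10.2,34,0,0,0,0,1],
  [10.2,34,0,0,0,0,1],
  [10.2,34,0,0,0,0,1],
  [10.2,34,0,0,0,0,1],
  [10.2,34,0,0,0,0,1],
  [10.2,34,0,0,0,0,1],
  [10.2,34,0,0,0,0,1],
  [10.2,34,0,0,0,0,1],
  [10.5,34.6,0,0,0,0,1],
  [9,30,0,0,0,0,1],
  [6,20,0,0,0,0,1],
  [3,10,0,0,0,0,1],
  [0,0,0,0,0,0,1],
  [0,0,0,0,0,0,1],
  [0,0,0,0,0,0,1],
  [0,0,0,0,0,0,1],
])

```text
clock: 9.1
tool_pos: [562.7, 357.7, 259.4]
tcp_rot: [-3.141, 0.0, 2.861]
contact_force: [0.2, 0.8, -5.3]
opening: 44.8
grasp_force: 62.5
```

Run:
```python
from h import *
f=env.grab_frame("scene");c=env.get_calibration("wrist");g=env.grab_frame("wrist");s=env.observe();print(s["clock"],s["tool_pos"],s["tcp_rot"],s["opening"],s["grasp_force"])
np.save("w3.npy",c["pose"]);cv2.imwrite("pics/w3.png",g[:,:,::-1])
P,K=c["pose"],c["K"]
q,ax,h=blob(g,(50,90,20),(85,255,255),(230,100,400,330));h=h[h[:,1]>275]
o=np.hstack([cv2.resize(f[150:350,320:520],(400,400)),cv2.resize(g[120:320,210:410],(400,400))]);cv2.imwrite("pics/l2.png",o[:,:,::-1])
zr=s["tool_pos"][2]+15
pts=np.array([wray(p,zr,P,K)[:2] for p in h],np.float32);print("rim near arc",pts.round(1)[::max(1,len(pts)//6)])
A=np.c_[2*pts,np.ones(len(pts))];x=np.linalg.lstsq(A,(pts**2).sum(1),rcond=None)[0];print("rim circle",x[:2],np.sqrt(x[2]+x[:2]@x[:2]))
```

```text
9.2 [562.70736541 358.08160627 259.48761339] [3.14153972e+00 1.77023328e-04 2.86179972e+00] 44.86857617029638 62.4823896959424
rim near arc [[563.  379.4]
 [573.6 375.9]
 [579.9 369.6]
 [582.8 364.8]
 [581.4 344.8]
 [573.6 337.3]
 [565.1 334.6]
 [557.7 334.6]]
rim circle [562.01382457 356.70122249] 22.43608199003998
```

View pics/l2.png

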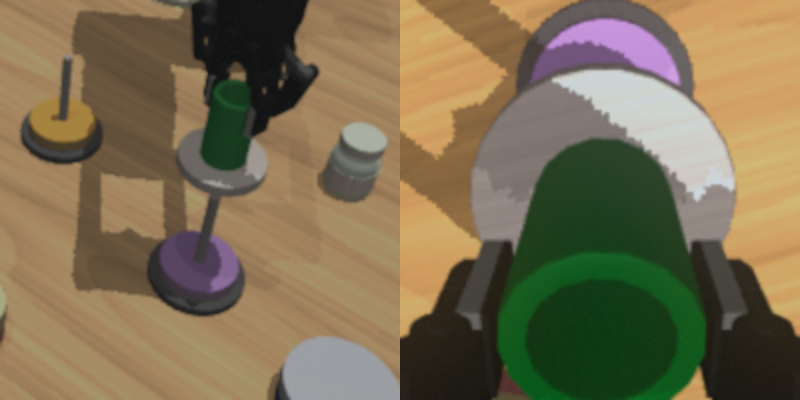

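The rod stands directly below the bore, and the platen is upright. Shift about 1.5 mm and lower, stopping a little above the discs.

Request:
move_arm([
  [1.2,1.2,0,0,0,0,1],
  [0,0,5,0,0,0,1],
  [0,0,8,0,0,0,1],
  [0,0,8,0,0,0,1],
  [0,0,8,0,0,0,1],
  [0,0,8,0,0,0,1],
  [0,0,8,0,0,0,1],
  [0,0,8,0,0,0,1],
  [0,0,8,0,0,0,1],
  [0,0,8,0,0,0,1],
  [0,0,5,0,0,0,1],
  [0,0,0,0,0,0,1],
  [0,0,0,0,0,0,1],
])

```text
clock: 10.5
tool_pos: [561.8, 360.4, 185.4]
tcp_rot: [3.141, 0.0, 2.863]
contact_force: [0.5, -0.3, -4.6]
opening: 44.9
grasp_force: 62.4
```

Underside is at about 105 mm, so the rod is in the bore with no contact. Continue down.

Request:
move_arm([
  [0,0,5,0,0,0,1],
  [0,0,8,0,0,0,1],
  [0,0,8,0,0,0,1],
  [0,0,8,0,0,0,1],
  [0,0,8,0,0,0,1],
  [0,0,8,0,0,0,1],
  [0,0,8,0,0,0,1],
  [0,0,8,0,0,0,1],
  [0,0,5,0,0,0,1],
  [0,0,2,0,0,0,1],
  [0,0,0,0,0,0,1],
  [0,0,0,0,0,0,1],
])

```text
clock: 11.7
tool_pos: [561.9, 360.5, 117.6]
tcp_rot: [3.141, 0.0, 2.863]
contact_force: [0.8, 0.5, -3.7]
opening: 44.8
grasp_force: 62.5
```

Request:
move_arm([
  [0,0,1,0,0,0,1],
  [0,0,1,0,0,0,1],
  [0,0,1,0,0,0,1],
  [0,0,1,0,0,0,1],
  [0,0,0,0,0,0,1],
  [0,0,0,0,0,0,1],
])

```text
clock: 12.3
tool_pos: [561.6, 360.3, 113.2]
tcp_rot: [-3.142, -0.0, 2.863]
contact_force: [0.3, 0.4, -5.2]
opening: 45.0
grasp_force: 62.5
```

Request:
move_arm([
  [0,0,1,0,0,0,1],
  [0,0,1,0,0,0,1],
  [0,0,0.5,0,0,0,1],
  [0,0,0,0,0,0,1],
  [0,0,0,0,0,0,1],
])

```text
clock: 12.8
tool_pos: [561.6, 360.3, 110.7]
tcp_rot: [-3.142, -0.0, 2.863]
contact_force: [-0.5, -0.3, -5.5]
opening: 45.1
grasp_force: 62.5
```

Request:
move_arm([
  [0,0,0.6,0,0,0,1],
  [0,0,0.6,0,0,0,1],
  [0,0,0.3,0,0,0,1],
  [0,0,0,0,0,0,1],
  [0,0,0,0,0,0,1],
])

```text
clock: 13.3
tool_pos: [561.9, 360.5, 110.1]
tcp_rot: [3.141, 0.0, 2.863]
contact_force: [-3.1, 0.4, 5.8]
opening: 45.2
grasp_force: 63.3
```

Contact: the vertical force has changed from −5.5 to +5.8 N, so the platen is seated. Release it and back out upwards.

Request:
move_arm([
  [0,0,0,0,0,0,0.3],
  [0,0,0,0,0,0,-0.3],
  [0,0,0,0,0,0,-1],
  [0,0,0,0,0,0,-1],
  [0,0,0,0,0,0,-1],
  [0,0,0,0,0,0,-1],
  [0,0,0,0,0,0,-1],
  [0,0,0,0,0,0,-1],
  [0,0,0,0,0,0,-1],
  [0,0,0,0,0,0,-1],
])

```text
clock: 14.3
tool_pos: [561.7, 360.3, 109.3]
tcp_rot: [-3.142, 0.0, 2.863]
contact_force: [0.5, 0.6, 0.7]
opening: 85.5
grasp_force: 0.0
```

Request:
move_arm([
  [0,0,-5,0,0,0,-1],
  [0,0,-10,0,0,0,-1],
  [0,0,-15,0,0,0,-1],
  [0,0,-20,0,0,0,-1],
  [0,0,-20,0,0,0,-1],
  [0,0,-20,0,0,0,-1],
  [0,0,-20,0,0,0,-1],
  [0,0,-20,0,0,0,-1],
  [0,0,-15,0,0,0,-1],
  [0,0,-5,0,0,0,-1],
  [0,0,0,0,0,0,-1],
  [0,0,0,0,0,0,-1],
  [0,0,0,0,0,0,-1],
])

```text
clock: 15.6
tool_pos: [561.2, 360.0, 258.1]
tcp_rot: [-3.14, -0.001, 2.863]
contact_force: [-0.3, -0.6, 0.3]
opening: 85.1
grasp_force: 0.0
```

Run:
```python
from h import *
f=env.grab_frame("scene");g=env.grab_frame("wrist");s=env.observe();print(s["clock"],s["tool_pos"],s["opening"],s["grasp_force"],s["contact_force"])
o=np.hstack([cv2.resize(f[150:350,320:520],(400,400)),cv2.resize(g[60:260,210:410],(400,400))]);cv2.imwrite("pics/l3.png",o[:,:,::-1])
```

```text
15.7 [561.32647575 360.14261576 258.28777148] 85.37211071209659 0.0 [0.03897695 0.20854147 0.54259425]
```

View pics/l3.png

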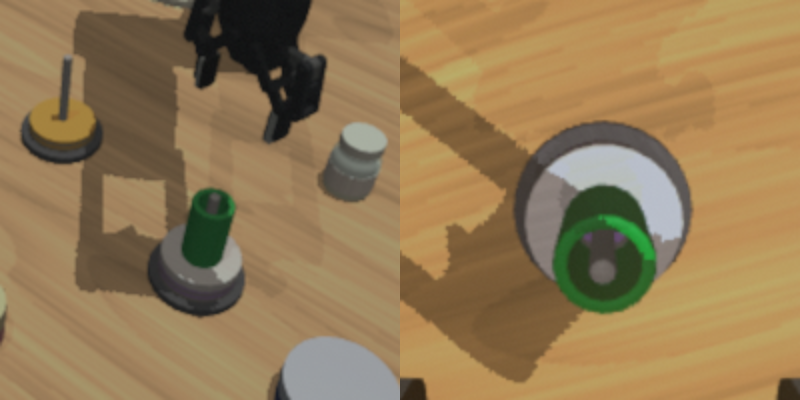

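The platen lies flat on the discs, the rod is centred in its bore, and the gripper is clear.

```bash
python3 -c "
from bench import env
print(env.job_done())"
```

```text
the job is handed in; nothing more can be done
None
```

The green-sleeved platen was lowered under control onto the lilac stand, sits flat on the discs and has been released; the red-handled weight was not touched, and the job was handed in at about 16 s with no verdict returned.

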